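# Tip scrap wheel nuts through the sprung flap of the parts counter's scrap bin

## Robot

A 6-joint arm with a two-finger parallel gripper is mounted at the origin on the work surface. World frame = base frame: x ahead of the robot, y to its left, z up, the work surface at z = 0. Lengths are in m, angles in rad, forces in N, time in s.
With the tool pointing down it reaches from about 0.35 to 0.775 m from the base axis. Payload 7.3 kg.
Tool frame: the origin (TCP) lies on the centre line of the jaws, within the pads' length; the fingertips stand 14 mm ahead of it and the grasp point (between the pads) lies 5 mm behind it; z points along the fingers, y is the direction in which the jaws open and shut (so a half turn about z gives the same grasp; the last joint's range is limited). The gripper opens to 92 mm and grips with 3 to 60 N. Pads are 19 mm wide; open, the fingers measure 130 mm over their backs; the gripper's body (75 mm by 190 mm) begins 47 mm behind the grasp point.
Start: joints at [1.107, 0.342, 1.524, -0, 1.275, -0.146], TCP at [0.164, 0.499, 0.241] pointing down, gripper open.
Joint ranges: [-2.53, 2.53], [-0.77, 2.02], [0.04, 2.7], [-1, 4.14], [0.28, 2.66], [-3.11, 3.11]. Speed limits (rad/s): [2.57, 2.57, 3.14, 3.14, 3.14, 3.14].

## Interface

Orientations are given as [roll, pitch, yaw] about the fixed x, y, z axes, in that order (R = Rz(yaw) Ry(pitch) Rx(roll)).
In Python, from cell import telemetry, cams, robot gives the robot as it stands.
- The arm moves only by the tool servo_tool, never from a script. Its argument "targets" is text: rows parted by semicolons, each of 4 numbers parted by spaces: the shift along the tool's x, y, z in mm, then the turn about the tool's z in rad. In form: x y z yaw; .... A call has 1 to 20 rows; each row shifts and turns the pose as measured when the row begins, along the tool's axes as they then stand; what a row does not reach is not made up. A row lasts 1/8 s, in which the tool goes at most 62.5 mm and 10.7 degrees, less where a joint would pass 70% of its speed; a pose out of reach is approached as far as the arm can. A call with a gripper value outside its range is refused whole. "hand" is the opening, from 0 (shut) to 1 (fully open), set as the call begins (left out, the last holds). The fingers move at their own pace and stop on an object; "squeeze" is the grip in N (left out, the last holds). Time passes only in rows, so rows that do not move let the fingers close. It gives the time, the measured TCP pose, the force and the opening at its end, in the units of the state.
- telemetry.observe(): the state, without advancing time (a new reading comes with each control period).
- cams.read_camera(name): name is "scene" or "top"; returns a dict with "color" (400x640x3 uint8, red, green, blue), "K" (3x3 intrinsics, pixels), "k1" (the pictures are not rectified: a ray, as slopes to the right and down, at radius r is drawn at 1 + k1 r^2 times it, then the intrinsics apply), "R" (3x3) and "t" (3): a world point X has camera coordinates R X + t. Camera axes: x right, y down, z forward; pixel columns grow to the right and rows downward; lengths in m; the calibration is good to about 2 mm. A picture is of the moment at which its call begins. There is no depth.
- robot.hand_in(): hands the job in, once; it reports no verdict.
Trained networks look in a picture, given as the dict that the camera call returned (one of the last four; its "shot" number tells which), for a name from the list of things; names that differ only in an ending like _2 or _b are one class to them, and where a whole thing is asked for, a point or a joint stands for the part that bears it (a point fixed in the world has none). Each returns a list of dicts, best first, with "score" (0 to 1); they miss things now and then, are a little off and sometimes report something else, mostly with a low value. They report only what shows in the picture. A call takes as long as a camera call.
- cams.cut_out(picture, query): "region" (400x640 bool, what is visible of it) and "extent" ([centre column, centre row, width, height] in pixels, round what is visible of it).
The state is a dict: "time": time; "qpos": joint angles; "qvel": joint speeds; "joint_efforts": joint torques, N m; "tool_pos": TCP position; "tool_rot": TCP orientation; "contact_force": force on the tool from outside, world axes, zero at the start; "torque": the same for the moment, N m; "opening": finger opening in m.
Only numpy, scipy, OpenCV 4.12 (cv2) and the standard library are available. Lean on these libraries where they do the work, as an engineer would, in place of code of your own. Each camera call takes 0.05 s, during which the arm holds its last target.

## Task

Empty the three worn wheel nuts out of the steel pouring cup into the scrap bin: push the bin's sprung flap open with the cup's lip, without ramming it, and tip the nuts through; keep the gripper itself off the bin, its flap and the nuts. Then stand the empty cup upright on the black rubber mat again, let go of it, and leave the filter, the carton and the bearing where they are.

Things in the scene. Friction and masses are not known exactly. Their poses are not given: they have to be found in the camera images.
- cup_center (a point): open pouring cup of bare sheet steel, about 200 g, 60 mm wide outside (y), 50 mm high, walls 3 mm: level floor at the back, sloping front rising to the pouring lip. Point: half-way up, 25 mm above the underside; +x to the lip, +z up. Back wall at x = -45 mm, floor level up to x = +10 mm. Grip it by the flat side walls at y = +-30 mm, full height from x = -45 to +10 mm
- cup_lip (a point): middle of the cup's straight pouring lip, 60 mm wide, top of the sloping front, which rises at 35 deg from x = 10 mm: 68 mm ahead of the cup's centre point and 43 mm above the cup's underside; axes as the cup's. The cup's side walls in front of x = 10 mm only fill the wedge above the slope
- nut0_center (a point): scrap wheel nut, dark steel hexagon, 20 mm across flats (23 mm across corners), 18 mm high, 30 g, oily: friction with cup and flap about 0.3, so it slides on slopes over 25 deg; starts lying in the cup; point = its centre
- nut1_center (a point): scrap wheel nut, dark steel hexagon, 20 mm across flats (23 mm across corners), 18 mm high, 30 g, oily: friction with cup and flap about 0.3, so it slides on slopes over 25 deg; starts lying in the cup; point = its centre
- nut2_center (a point): scrap wheel nut, dark steel hexagon, 20 mm across flats (23 mm across corners), 18 mm high, 30 g, oily: friction with cup and flap about 0.3, so it slides on slopes over 25 deg; starts lying in the cup; point = its centre
- mat: black rubber mat fixed on the counter, 200 mm (local x) by 160 mm (local y), 3 mm thick; the cup starts standing on it. Origin: centre of its underside, on the counter top
- bin: fixed grey sheet-metal scrap bin with a steel top, 190 mm (local x) by 150 mm (local y), 140 mm high, walls 4 mm. Origin: centre of its underside; z up; its front (the side nearer the mat) faces local -x. In the flat top is a port from local x = -60 to +35 mm, y = -50 to +50 mm, filled by the flap; behind its far edge stands an upright stop plate, 22 mm high, 106 mm wide
- hinge (a point): middle of the flap's hinge line, at the port's front edge (bin x = -59 mm), level with the bin's top (140 mm above the counter); axes as the bin's: +x points from the hinge to the flap's free edge, the hinge line runs along y
- flap (a joint): one-way flap, opening angle in rad: 0 = shut, level with the bin's top; at most 1.2. It opens inwards only: the far edge goes down, and the flap becomes a slide leading from the hinge into the bin. A spring shuts it: 0.12 N m at rest plus 0.08 N m per rad (about 3 N at 50 mm from the hinge, half open); the nuts' weight does not open it
- flap_edge (a point): middle of the flap's free edge, 90 mm from the hinge, top face; flap 94 mm wide, 3 mm aluminium
- filter_center (a point): bystander: white oil filter can, 72 mm diameter, 88 mm high, standing; point = its centre
- carton_center (a point): bystander: plain carton 90 x 120 x 45 mm; point = its centre
- bearing_center (a point): bystander: ball bearing (steel ring) 62 mm outside diameter, 18 mm high, lying flat; point = its centre

How it is judged:
On the way:
1. the cup's lip presses the flap open (more than 0.3 rad) (contact force between cup and bin above 0.5 N and value of joint flap above 0.3 rad), for 0.05 s.
At the end, for the whole second after the job is handed in: All three nuts lie inside the bin under the flap (centres less than 75 mm above the counter), the flap is shut again (under 0.08 rad), and the cup stands upright (within 0.1 rad), at rest and released, on the mat, its centre over the mat (within 90 mm along and 70 mm across of the mat's middle) (x of nut0_center in the frame of bin between -0.095 and 0.095 m and y of nut0_center in the frame of bin between -0.075 and 0.075 m and z of nut0_center in the frame of bin between 0 and 0.075 m and x of nut1_center in the frame of bin between -0.095 and 0.095 m and y of nut1_center in the frame of bin between -0.075 and 0.075 m and z of nut1_center in the frame of bin between 0 and 0.075 m and x of nut2_center in the frame of bin between -0.095 and 0.095 m and y of nut2_center in the frame of bin between -0.075 and 0.075 m and z of nut2_center in the frame of bin between 0 and 0.075 m and value of joint flap below 0.08 rad and x of cup_center in the frame of mat between -0.09 and 0.09 m and y of cup_center in the frame of mat between -0.07 and 0.07 m and height (world z) of cup_center between 0.02 and 0.034 m and angle between cup_center's own z axis and vertical below 0.1 rad and linear speed of cup below 0.02 m/s); the robot touches nothing.
It fails at once if the gripper or arm pushes on the bin or its flap (contact force between any of the fingers, the arm and bin above 1 N).
It fails at once if the gripper or arm handles the nuts directly (contact force between any of the fingers, the arm and nut0 above 1 N or contact force between any of the fingers, the arm and nut1 above 1 N or contact force between any of the fingers, the arm and nut2 above 1 N).
It fails at once if the cup is rammed against the bin or its flap (over 30 N) (contact force between cup and bin above 30 N).
It fails at once if the filter, carton or bearing is shifted by more than 25 mm (distance of any of filter_center, carton_center, bearing_center from where it was at the start of the episode above 0.025 m).
It also fails if it takes over 56 s, if anything falls off the work surface, if the arm or the gripper's body presses on something with over 40 N, if the wrist force passes 120 N, or if a joint passes its speed limit or range.

## Working session

There is one attempt and no reset: what is moved stays moved. The work goes in short steps, Python scripts to look and compute and a tool call to move; the robot and the scene stay as the last step left them, time stands still between calls to the robot, and variables do not carry over. Pictures are saved under pics/ and viewed, and the job is handed in when it is done.

Besides the shell and the picture viewer there is one more tool, called after "Call:" as name(argument=value, ...) on one line, values as JSON. servo_tool: Moves the arm, as the interface text tells. Its arguments: {"type":"object","properties":{"targets":{"type":"string"},"hand":{"type":"number"},"squeeze":{"type":"number"}},"required":["targets"]}

```bash
ls -la; mkdir -p pics
python3 - <<'E'
from cell import telemetry,cams,robot
import cv2,numpy as np
for k,v in telemetry.observe().items(): print(k,np.round(v,4))
for n in("scene","top"):
    p=cams.read_camera(n); cv2.imwrite(f"pics/{n}0.png",p["color"][:,:,::-1])
    print(n,p["K"].tolist(),p["k1"],np.round(p["R"],4).tolist(),p["t"])
    for q in("cup_center","bin","mat","filter_center","carton_center","bearing_center","nut0_center","flap"):
        r=cams.cut_out(p,q)
        print(q,[(round(x["score"],2),np.round(x["extent"]).tolist()) for x in r[:3]])
E
```

```text
total 12
drwxr-xr-x  3 agent agent 4096 Dec  6 21:51 .
drwxr-xr-x 23 root  root  4096 Dec  6 21:51 ..
drwxr-xr-x  2 agent agent 4096 Dec  6 21:51 pics
time 0.0
qpos [ 1.107   0.3427  1.525   0.      1.2754 -0.146 ]
qvel [ 0.0012 -0.0009 -0.0015 -0.0026  0.0014 -0.0015]
joint_efforts [-1.50000e-03 -4.31245e+01 -2.44214e+01  7.18000e-02  5.61000e-02
 -1.00000e-04]
tool_pos [0.1638 0.4984 0.2401]
tool_rot [-3.1401e+00 -2.0000e-04  2.8238e+00]
contact_force [0.3907 0.087  0.1821]
torque [ 0.044  -0.0265  0.0856]
opening 0.0922
scene [[519.9792973358045, 0.0, 316.21811915007976], [0.0, 519.9792973358045, 199.28804540379576], [0.0, 0.0, 1.0]] 0.039092644422383596 [[0.1713, 0.985, -0.0201], [0.6419, -0.127, -0.7562], [-0.7474, 0.1166, -0.6541]] [-0.09946231 -0.29849904  1.49239655]
cup_center [(0.72, [232.0, 207.0, 40.0, 50.0]), (0.53, [222.0, 220.0, 107.0, 58.0])]
bin [(0.9, [427.0, 192.0, 124.0, 108.0])]
mat [(0.55, [222.0, 221.0, 106.0, 57.0])]
filter_center [(0.94, [343.0, 279.0, 43.0, 59.0]), (0.22, [418.0, 168.0, 56.0, 33.0])]
carton_center [(0.91, [206.0, 324.0, 85.0, 60.0])]
bearing_center [(0.74, [300.0, 169.0, 27.0, 24.0]), (0.72, [205.0, 322.0, 85.0, 62.0])]
nut0_center [(0.63, [231.0, 212.0, 8.0, 5.0])]
flap [(0.58, [418.0, 167.0, 54.0, 35.0])]
top [[391.3838493000318, 0.0, 321.2297474955512], [0.0, 391.3838493000318, 199.44003191791103], [0.0, 0.0, 1.0]] 0.030117139289754933 [[0.0034, -0.9989, 0.0464], [-0.9867, -0.011, -0.1623], [0.1627, -0.0453, -0.9856]] [-0.00329882  0.57568114  0.747588  ]
cup_center [(0.59, [403.0, 249.0, 43.0, 66.0])]
bin [(0.88, [205.0, 198.0, 125.0, 94.0])]
mat [(0.63, [407.0, 242.0, 103.0, 94.0])]
filter_center [(0.83, [311.0, 125.0, 40.0, 49.0])]
carton_center [(0.74, [420.0, 115.0, 63.0, 56.0])]
bearing_center [(0.64, [325.0, 305.0, 27.0, 32.0])]
nut0_center [(0.39, [399.0, 228.0, 4.0, 7.0])]
flap [(0.9, [212.0, 199.0, 58.0, 57.0])]
```

Run:
```python
import cv2
a=cv2.imread("pics/scene0.png");b=cv2.imread("pics/top0.png")
cv2.imwrite("pics/scene0b.png",cv2.resize(a[120:370,140:510],None,fx=2.1,fy=2.1,interpolation=cv2.INTER_CUBIC))
cv2.imwrite("pics/top0b.png",cv2.resize(b[80:340,120:490],None,fx=2.1,fy=2.1,interpolation=cv2.INTER_CUBIC))
```

```text
(no output)
```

View pics/scene0.png

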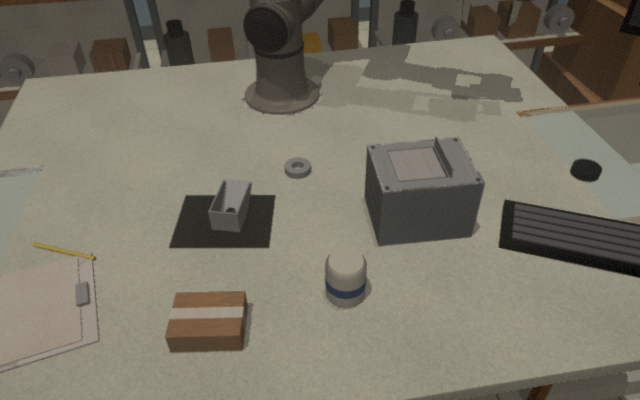

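View pics/top0b.png

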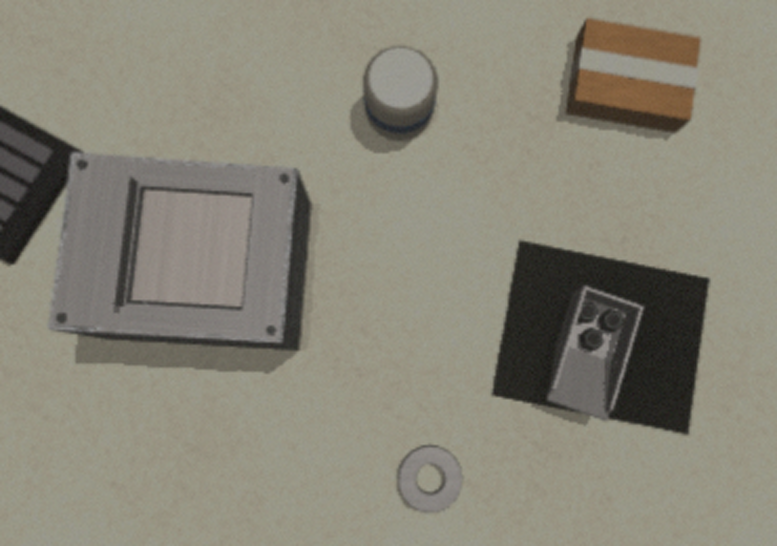

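View pics/scene0b.png

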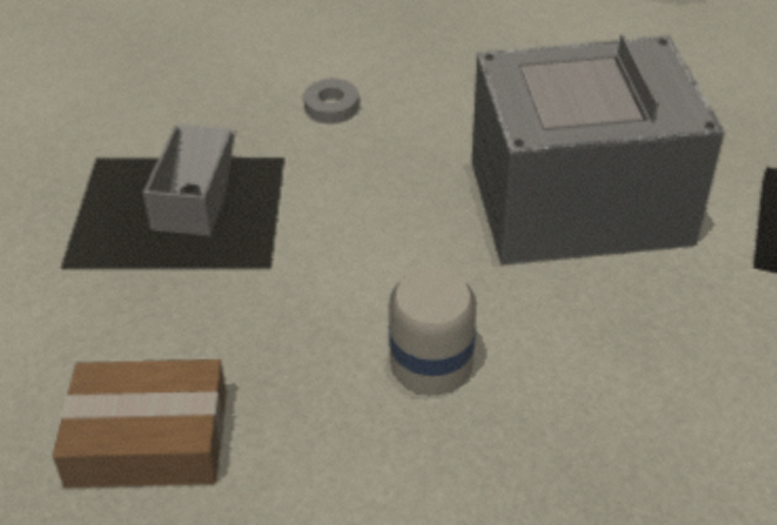

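```bash
cat > h.py <<'E'
import numpy as np,cv2
from scipy.optimize import least_squares
def dist(p): return np.array([p["k1"],0,0,0.])
def proj(p,X):
    X=np.atleast_2d(np.asarray(X,float))
    uv,_=cv2.projectPoints(X,cv2.Rodrigues(np.array(p["R"]))[0],np.array(p["t"],float),np.array(p["K"]),dist(p))
    return uv[:,0]
def ray(p,uv):
    n=cv2.undistortPoints(np.array(uv,float).reshape(-1,1,2),np.array(p["K"]),dist(p))[:,0]
    R=np.array(p["R"]);d=np.c_[n,np.ones(len(n))]@R; c=-R.T@np.array(p["t"]); return c,d
def plane(p,uv,z):
    c,d=ray(p,uv); s=(z-c[2])/d[:,2]; return c+s[:,None]*d
def crop(p,c0,r0,w,h,f,name,pts=None):
    im=p["color"][:,:,::-1][r0:r0+h,c0:c0+w]
    im=cv2.resize(im,None,fx=f,fy=f,interpolation=cv2.INTER_CUBIC)
    if pts is not None:
        for u,v in pts: cv2.circle(im,(int((u-c0+.5)*f),int((v-r0+.5)*f)),2,(0,0,255),-1)
    cv2.imwrite("pics/"+name,im)
def pose4(v): # x,y,z,yaw -> fn
    c,s=np.cos(v[3]),np.sin(v[3]); return lambda P:(np.asarray(P)@np.array([[c,s,0],[-s,c,0],[0,0,1]]))+v[:3]
E
python3 - <<'E'
from cell import telemetry,cams
from h import *
import pickle
p=cams.read_camera("top");s=cams.read_camera("scene")
pickle.dump((p,s),open("ps0.pkl","wb"))
crop(p,370,205,75,80,7.4,"ct.png");crop(s,200,170,65,75,7.4,"cs.png")
f=lambda a:[(x/2.1+120-.26,y/2.1+80-.26) for x,y in a]
print(plane(p,f([(519,241),(708,279),(688,433),(493,395)]),.003).round(4))
print(plane(p,f([(72,152),(299,170),(283,347),(50,330)]),.14).round(4))
print(plane(p,f([(142,188),(252,196),(241,307),(127,302)]),.14).round(4))
E
```

```text
[[ 0.5949 -0.0999  0.003 ]
 [ 0.5574 -0.2946  0.003 ]
 [ 0.4026 -0.2658  0.003 ]
 [ 0.4388 -0.0713  0.003 ]]
[[0.6424 0.3032 0.14  ]
 [0.63   0.1122 0.14  ]
 [0.4788 0.1211 0.14  ]
 [0.4919 0.31   0.14  ]]
[[0.6121 0.2435 0.14  ]
 [0.6066 0.1513 0.14  ]
 [0.5117 0.1568 0.14  ]
 [0.5152 0.25   0.14  ]]
```

View pics/ct.png

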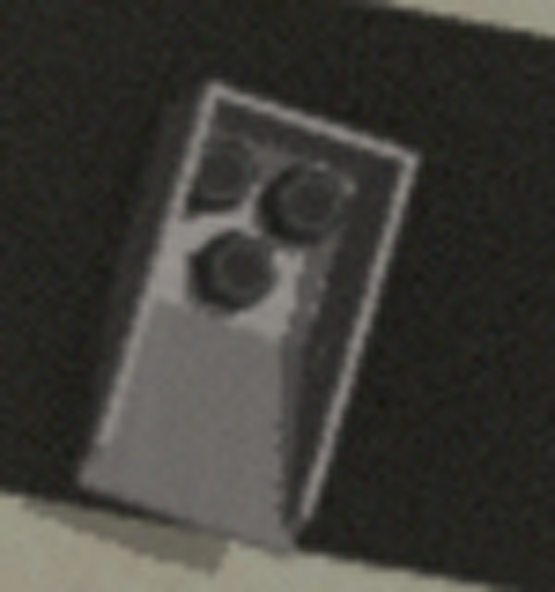

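View pics/cs.png

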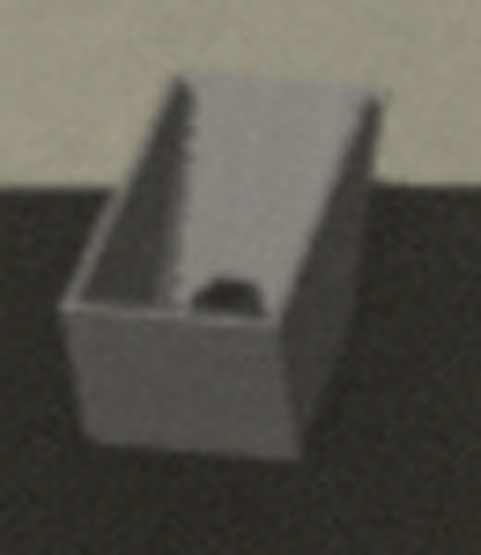

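Run:
```python
from h import *
import pickle
p,s=pickle.load(open("ps0.pkl","rb"))
t=lambda a:np.array([(x/7.4+370-.43,y/7.4+205-.43) for x,y in a])
c=lambda a:np.array([(x/7.4+200-.43,y/7.4+170-.43) for x,y in a])
# local pts: rear-left(+y), rear-right, lip
M=np.array([[-.045,.03,.025],[-.045,-.03,.025],[.068,.03,.018],[.068,-.03,.018]])
# cup +x points to -x world => +y cup = -y world = image right
tu=t([(417,157),(213,83),(295,550),(80,489)])
su=c([(66,308),(278,325)]); 
Ms=M[[0,1]]; 
# scene: rear corners near; which side? image right in scene=+y world => cup -y right
Mb=Ms*[1,1,-1]; sb=c([(87,440),(300,460)])
def res(v,which=2):
    T=pose4(v); r=[]
    if which&1: r.append(proj(p,T(M))-tu)
    if which&2: r.append(np.r_[proj(s,T(Ms)),proj(s,T(Mb))]-np.r_[su,sb])
    return np.concatenate(r).ravel()
for w in(1,2,3):
    f=least_squares(lambda v:res(np.r_[v[:2],.028,v[2]],w),[.5,-.18,3.0])
    print(w,f.x.round(4),f.fun.round(1))
# mat, bin
f2=lambda a:np.array([(x/2.1+120-.26,y/2.1+80-.26) for x,y in a])
mu=f2([(519,241),(708,279),(688,433),(493,395)])
Mm=np.array([[-.1,.08,.003],[.1,.08,.003],[.1,-.08,.003],[-.1,-.08,.003]])
f=least_squares(lambda v:(proj(p,pose4(np.r_[v[:2],0,v[2]])(Mm))-mu).ravel(),[.5,-.18,-1.6]);print("mat",f.x.round(4),f.fun.round(1))
bu=f2([(72,152),(299,170),(283,347),(50,330),(142,188),(252,196),(241,307),(127,302)])
# bin x ~ +y world, bin y ~ -x world ; far x
Bm=np.array([[.095,-.075,.14],[-.095,-.075,.14],[-.095,.075,.14],[.095,.075,.14],[.035,-.05,.14],[-.06,-.05,.14],[-.06,.05,.14],[.035,.05,.14]])
f=least_squares(lambda v:(proj(p,pose4(np.r_[v[:2],0,v[2]])(Bm))-bu).ravel(),[.55,.2,1.6]);print("bin",f.x.round(4),f.fun.round(1))
crop(s,360,130,130,115,6,"bs.png",proj(s,pose4(np.r_[f.x[:2],0,f.x[2]])(Bm)))
```

```text
1 [ 0.4905 -0.1678  2.8192] [ 0.2 -0.2 -0.5  0.2  0.   0.8  0.3 -0.8]
2 [ 0.4897 -0.1662  2.8236] [-0.5 -0.1  0.   0.1  0.5  0.1 -0.  -0.1]
3 [ 0.4902 -0.167   2.8271] [-0.3 -0.2 -1.1  0.3 -0.1  1.   0.1 -0.5 -0.8  0.2 -0.3  0.3  0.1  0.3
 -0.3  0.1]
mat [ 0.4985 -0.1829 -1.7559] [-0.2 -0.3  0.6 -0.6  0.3  0.6 -0.7  0.3]
bin [0.5615 0.2122 1.5114] [ 0.3  0.2 -0.4 -0.4 -0.4 -1.3 -0.9 -0.2 -0.4 -0.8  1.1 -0.7  0.8  2.1
 -0.1  0.9]
```

View pics/bs.png

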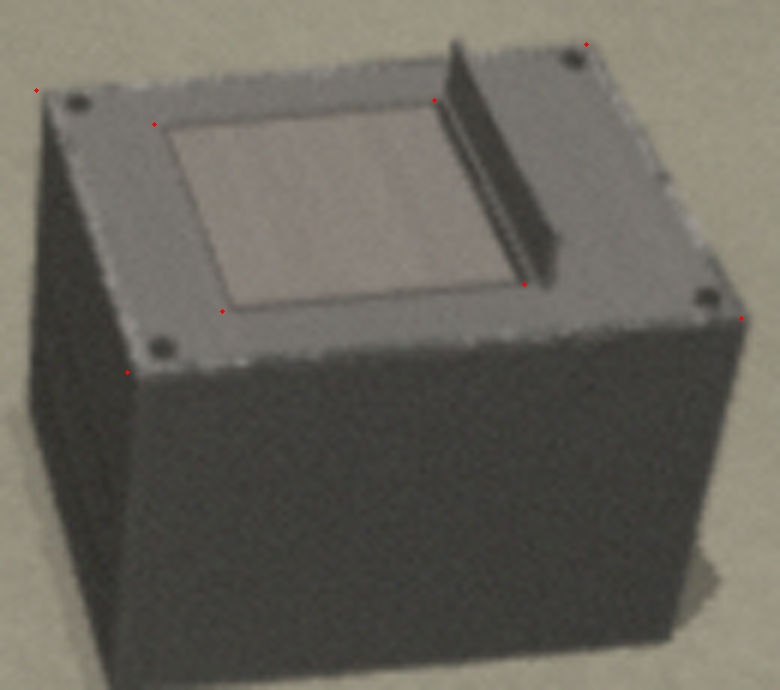

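Call:
servo_tool(targets="-38 -37 0 0; -38 -37 0 0; -38 -37 0 0; -38 -37 0 0; -38 -37 0 0; -38 -37 0 0; -38 -37 0 0; -38 -37 0 0; -38 -37 0 0; -38 -37 0 0; -38 -37 0 0; -38 -37 0 0; -38 -37 0 0; -38 -37 0 0", hand=1, squeeze=5)

```text
time: 2.75
tool_pos: [0.5191, -0.177, 0.243]
tool_rot: [3.135, 0.009, 2.829]
contact_force: [0.8, 0.3, 0.1]
opening: 0.0917
```

Call:
servo_tool(targets="-2 1 0 0; 0 0 40 0; 0 0 50 0; 0 0 50 0; 0 0 35 0; 0 0 10 0; 0 0 0 0")

```text
time: 3.62
tool_pos: [0.5246, -0.1759, 0.0548]
tool_rot: [3.135, 0.012, 2.827]
contact_force: [0.2, -0.2, 0.4]
opening: 0.0916
```

```bash
cat > look.py <<'E'
import sys
from cell import telemetry,cams
from h import *
import pickle
n=sys.argv[1]; o=telemetry.observe(); print(o["time"],np.round(o["tool_pos"],4),np.round(o["tool_rot"],3),np.round(o["contact_force"],1),round(float(o["opening"]),4),np.round(o["qpos"],2))
for c,i in (("top",2),("scene",3)):
    if c in sys.argv[2:] :
        k=sys.argv.index(c); b=[float(x) for x in sys.argv[k+1].split(",")]
        p=cams.read_camera(c); pickle.dump(p,open(f"last_{c}.pkl","wb"))
        crop(p,int(b[0]),int(b[1]),int(b[2]),int(b[3]),b[4],f"{n}_{c}.png")
E
python3 look.py a top 350,180,130,110,6 scene 170,100,130,130,4.5
```

```text
3.625 [ 0.5246 -0.1759  0.0548] [3.135 0.012 2.827] [ 0.2 -0.2  0.4] 0.0916 [-0.47  0.6   1.68  0.01  0.85 -1.73]
```

View pics/a_scene.png

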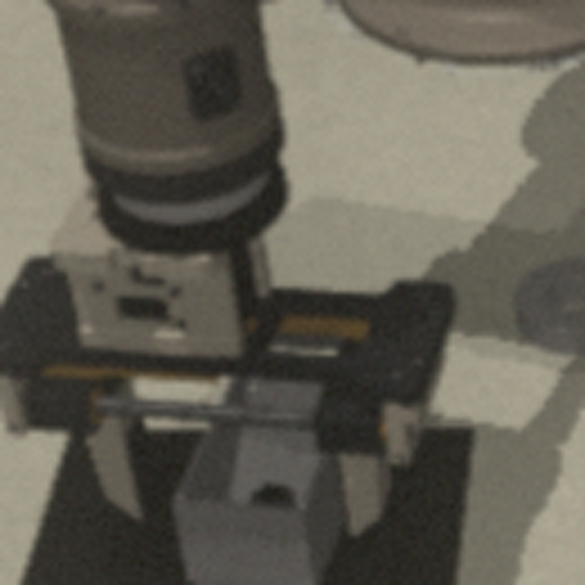

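View pics/a_top.png

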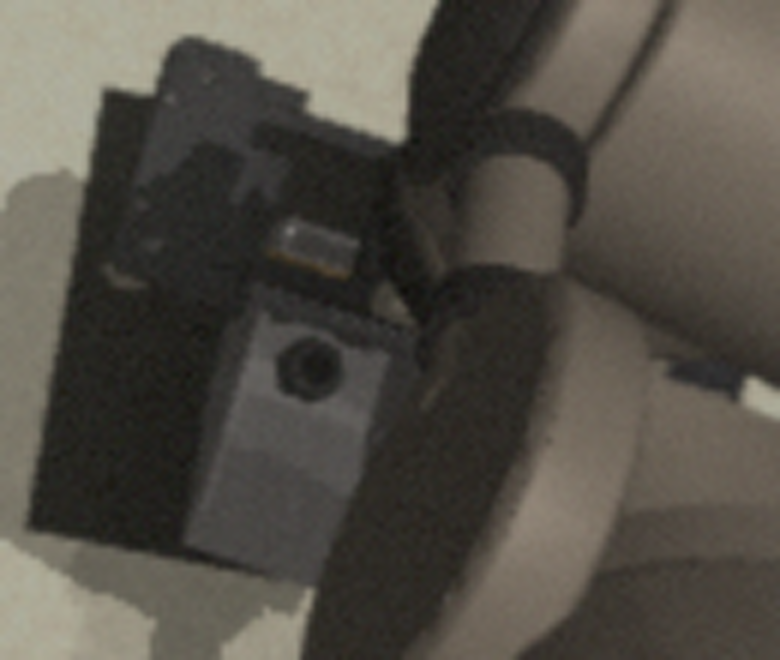

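Call:
servo_tool(targets="3 -2 9 0; 0 0 8 0; 0 0 4 0; 0 0 0 0")

```text
time: 4.22
tool_pos: [0.5234, -0.1782, 0.0362]
tool_rot: [3.136, 0.019, 2.827]
contact_force: [0.1, 0.4, 0.1]
opening: 0.0919
```

Call:
servo_tool(targets="0 0 0 0; 0 0 0 0; 0 0 0 0; 0 0 0 0; 0 0 0 0; 0 0 0 0", hand=0, squeeze=4)

```text
time: 4.97
tool_pos: [0.5237, -0.1783, 0.0365]
tool_rot: [3.136, 0.02, 2.827]
contact_force: [-0.0, -0.8, -0.8]
opening: 0.0604
```

Gripped (60.4 mm). Now lift the rear along an arc with a light grip, so the cup tilts about its front edge.

Call:
servo_tool(targets="3 0 -4 0; 4 0 -4 0; 5 0 -4 0; 5 0 -3 0; 5 0 -3 0; 0 0 0 0")

```text
time: 5.72
tool_pos: [0.5006, -0.1707, 0.0555]
tool_rot: [3.136, 0.02, 2.827]
contact_force: [0.5, 1.0, -0.1]
opening: 0.0598
```

```bash
python3 look.py b top 350,180,130,110,4 scene 170,120,130,120,5
```

```text
5.725 [ 0.5006 -0.1707  0.0555] [3.136 0.02  2.827] [ 0.5  1.  -0.1] 0.0598 [-0.48  0.56  1.75  0.01  0.81 -1.74]
```

View pics/b_scene.png

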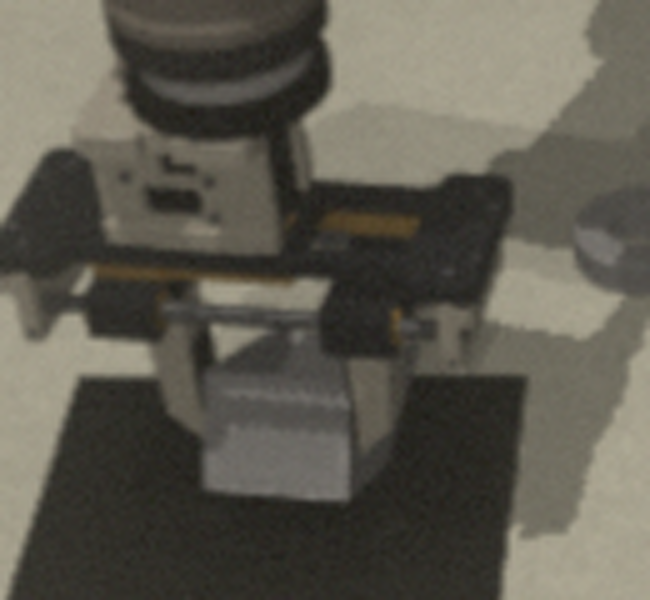

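View pics/b_top.png

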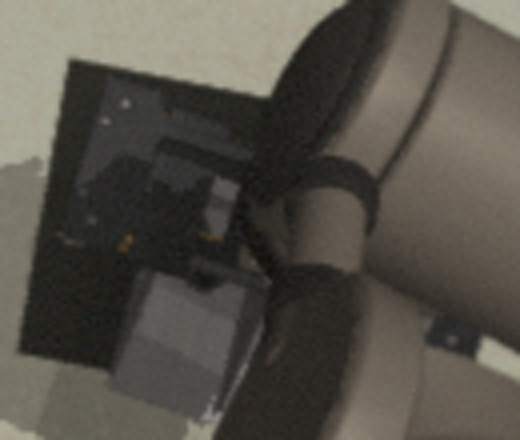

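```bash
cat > ov.py <<'E'
import sys,pickle
from cell import telemetry
from h import *
from scipy.spatial.transform import Rotation as Ro
GX,GZ=-.035,.0135
V=np.array([[-.045,.03,.025],[-.045,-.03,.025],[.068,-.03,.018],[.068,.03,.018],[-.045,.03,-.025],[-.045,-.03,-.025],[.01,-.03,-.025],[.01,.03,-.025],[.058,-.03,.025],[.058,.03,.025]])
E=[(0,1),(2,3),(0,4),(1,5),(4,5),(5,6),(4,7),(6,7),(6,2),(7,3),(1,8),(8,2),(0,9),(9,3)]
def cupT(o,tilt,gx=GX,gz=GZ):
    R=Ro.from_euler("xyz",o["tool_rot"]).as_matrix(); g=np.array(o["tool_pos"])-.005*R[:,2]
    # cup frame at tilt0: x=tool x, z=-tool z, y=-tool y
    C=np.c_[R[:,0],-R[:,1],-R[:,2]]@Ro.from_euler("y",tilt).as_matrix()
    return lambda P:(np.asarray(P)-[gx,0,gz])@C.T+g
if __name__=="__main__":
    c,b,name,tilts=sys.argv[1],[float(x) for x in sys.argv[2].split(",")],sys.argv[3],[float(x) for x in sys.argv[4].split(",")]
    p=pickle.load(open(f"last_{c}.pkl","rb"));o=telemetry.observe()
    im=p["color"][:,:,::-1][int(b[1]):int(b[1]+b[3]),int(b[0]):int(b[0]+b[2])]
    im=cv2.resize(im,None,fx=b[4],fy=b[4],interpolation=cv2.INTER_CUBIC)
    cols=[(0,0,255),(0,255,0),(255,0,0),(0,255,255)]
    for k,t in enumerate(tilts):
        T=cupT(o,np.radians(t)); W=T(V);uv=(proj(p,W)-b[:2]+.5)*b[4]
        print(t,"min z",W[:,2].min().round(4),"lip",W[2:4].mean(0).round(4))
        for i,j in E: cv2.line(im,tuple(uv[i].astype(int).tolist()),tuple(uv[j].astype(int).tolist()),cols[k],1,cv2.LINE_AA)
    cv2.imwrite("pics/"+name,im)
E
python3 ov.py scene 170,120,130,120,5 b_ov.png 0,30
```

```text
0.0 min z 0.0208 lip [ 0.4028 -0.139   0.0627]
30.0 min z 0.0039 lip [ 0.4149 -0.1426  0.0109]
```

View pics/b_ov.png

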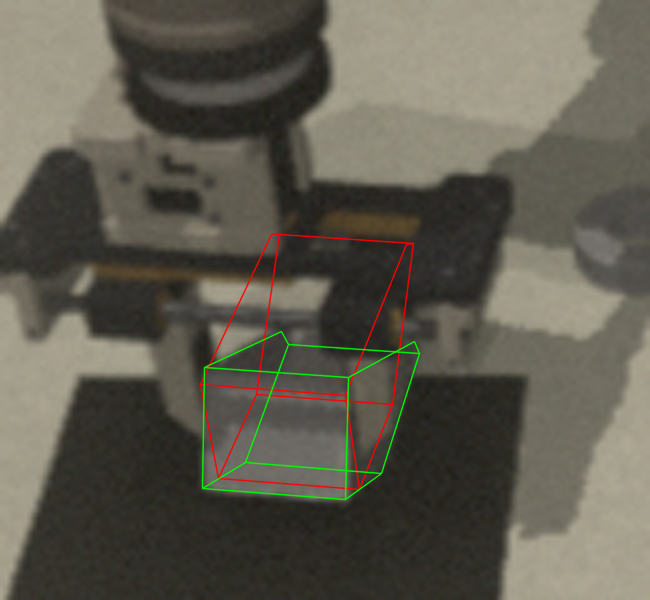

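Call:
servo_tool(targets="4 0 -2 0; 4 0 -3 0; 4 0 -3 0; 2 0 -2 0; 0 0 0 0")

```text
time: 6.45
tool_pos: [0.4859, -0.166, 0.0649]
tool_rot: [3.136, 0.019, 2.827]
contact_force: [-0.2, 0.1, -2.8]
opening: 0.0599
```

```bash
python3 look.py c scene 170,120,130,120,5;python3 ov.py scene 170,120,130,120,5 c_ov.png 38,45
```

```text
6.45 [ 0.4859 -0.166   0.0649] [3.136 0.019 2.827] [-0.2  0.1 -2.8] 0.0599 [-0.48  0.53  1.79  0.01  0.81 -1.75]
38.0 min z 0.0083 lip [ 0.4073 -0.1401  0.0085]
45.0 min z -0.0013 lip [ 0.415  -0.1425 -0.0012]
```

View pics/c_ov.png

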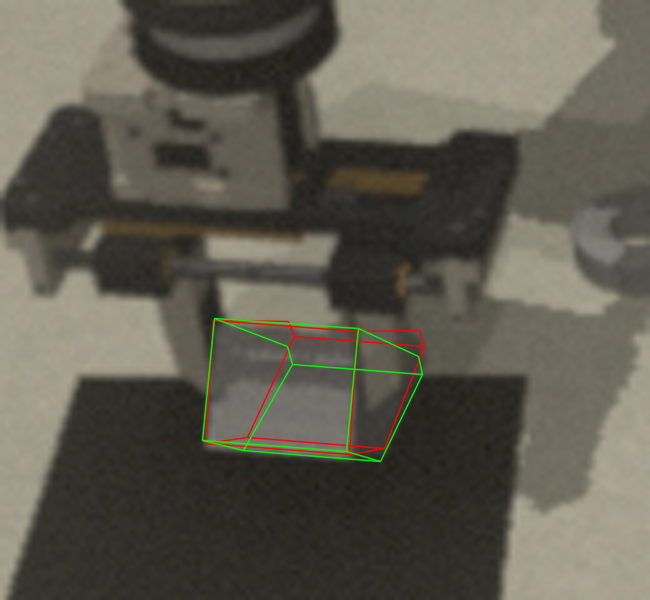

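Call:
servo_tool(targets="0 0 0 0; 0 0 0 0; 0 0 0 0; 0 0 -15 0; 0 0 -30 0; 0 0 -40 0; 0 0 -40 0; 0 0 -35 0.05; 0 0 -20 0.1; 0 0 -5 0.14; 0 0 0 0.16; 0 0 0 0.16; 0 0 0 0.16; 0 0 0 0.16; 0 0 0 0.16; 0 0 0 0.14; 0 0 0 0.1; 0 0 0 0", squeeze=40)

```text
time: 8.75
tool_pos: [0.4805, -0.1652, 0.2701]
tool_rot: [3.111, 0.004, 1.454]
contact_force: [-0.1, -0.3, -3.5]
opening: 0.0597
```

```bash
python3 look.py d scene 150,20,200,200,3.5;python3 ov.py scene 150,20,200,200,3.5 d_ov.png 36; python3 look.py d2 top 300,100,200,200,3
```

```text
8.75 [ 0.4805 -0.1652  0.2701] [3.111 0.004 1.454] [-0.1 -0.3 -3.5] 0.0597 [-0.49  0.27  1.54  0.01  1.3  -0.37]
36.0 min z 0.2165 lip [ 0.4919 -0.0802  0.2179]
8.8 [ 0.4805 -0.1652  0.2701] [3.111 0.004 1.455] [-0.3  0.3 -2.4] 0.0592 [-0.49  0.27  1.54  0.01  1.3  -0.37]
```

View pics/d_ov.png

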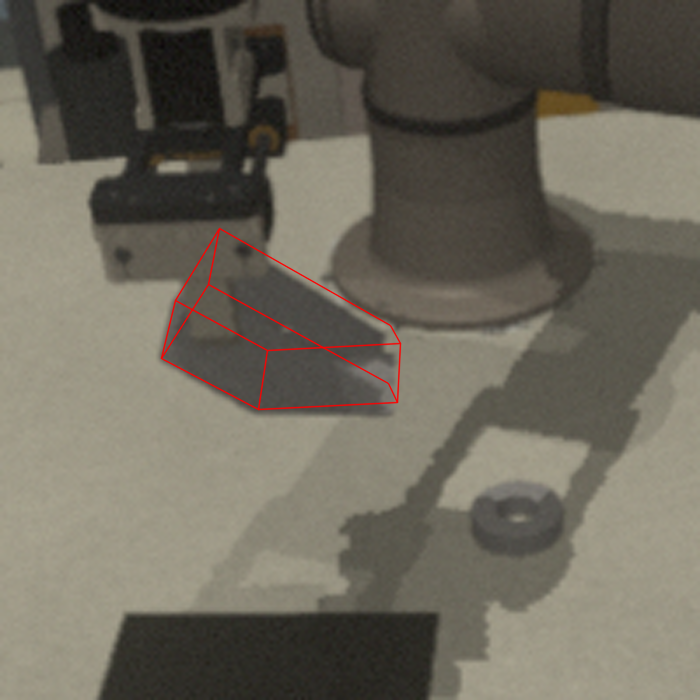

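View pics/d2_top.png

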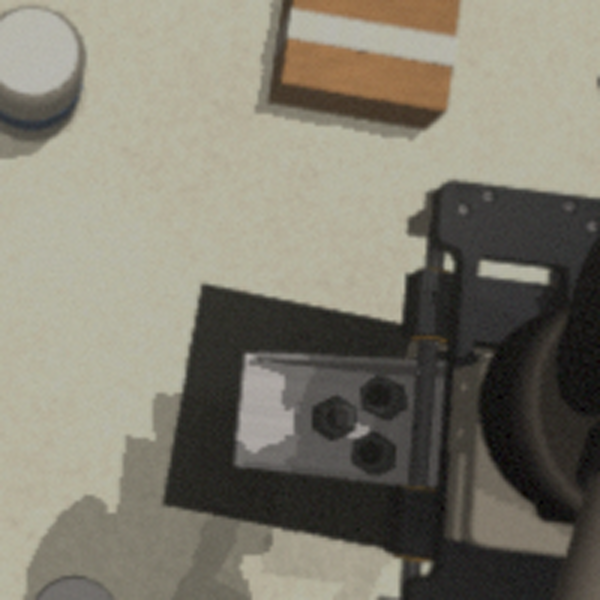

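Call:
servo_tool(targets="0 0 0 -0.057; 10 2 0 0; 20 4 0 0; 30 5 0 0; 34 6 0 0; 36 6 0 0; 36 6 0 0; 36 6 0 0; 36 6 0 0; 34 6 0 0; 24 5 0 0; 14 3 0 0; 8 2 0 0; 0 0 0 0")

```text
time: 10.6
tool_pos: [0.5556, 0.1657, 0.2708]
tool_rot: [3.113, 0.004, 1.515]
contact_force: [0.2, 0.3, -2.8]
opening: 0.0598
```

```bash
python3 look.py e scene 300,60,200,160,4;python3 ov.py scene 300,60,200,160,4 e_ov.png 38; python3 look.py e top 130,120,200,150,4
cat > bf.py <<'E'
from cell import telemetry
from ov import *
import sys
B=np.array([.561,.2135,1.511]); o=telemetry.observe()
c,s=np.cos(B[2]),np.sin(B[2]); Rb=np.array([[c,s],[-s,c]])
f=lambda P:np.c_[(np.atleast_2d(P)[:,:2]-B[:2])@Rb.T,np.atleast_2d(P)[:,2]]
print("tcp bin",f(o["tool_pos"]).round(4),"yawerr",round(o["tool_rot"][2]-B[2],3),"rot",np.round(o["tool_rot"],3),"F",np.round(o["contact_force"],1))
for t in map(float,sys.argv[1].split(",")):
    W=f(cupT(o,np.radians(t))(V)); print(t,"lip s,y,z",(W[2:4].mean(0)+[.059,0,-.14]).round(4),"corner",(W[6:8].mean(0)+[.059,0,-.14]).round(4))
E
python3 bf.py 38
```

```text
10.6 [0.5556 0.1657 0.2708] [3.113 0.004 1.515] [ 0.2  0.3 -2.8] 0.0598 [ 0.16  0.41  1.34 -0.01  1.37  0.22]
38.0 min z 0.2147 lip [0.5618 0.2488 0.2156]
10.65 [0.5555 0.1653 0.2708] [3.113 0.004 1.514] [ 0.   0.8 -3.4] 0.0596 [ 0.16  0.41  1.34 -0.01  1.37  0.22]
tcp bin [[-0.0488  0.0025  0.2708]] yawerr 0.003 rot [3.113 0.004 1.514] F [-0.1  0.5 -3.1]
38.0 lip s,y,z [0.0939 0.0012 0.0756] corner [0.0218 0.001  0.0777]
```

View pics/e_ov.png

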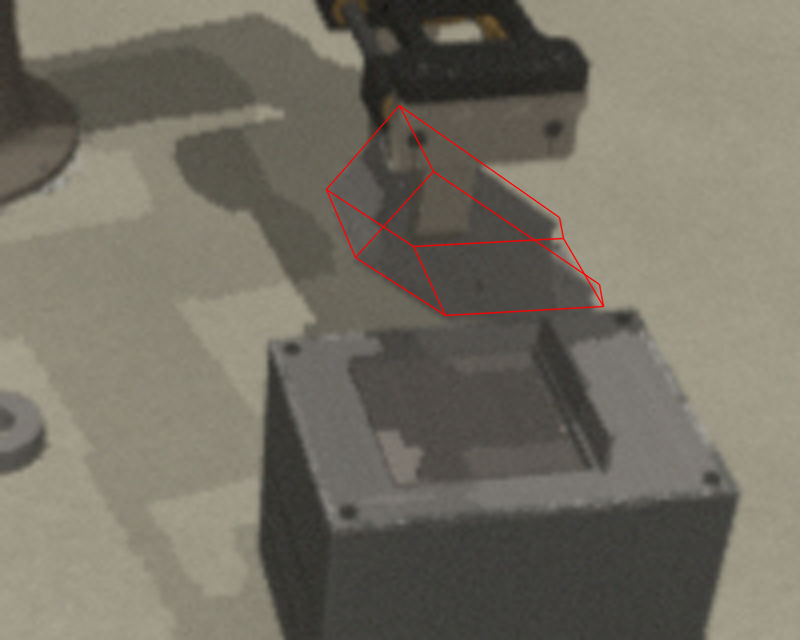

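View pics/e_top.png

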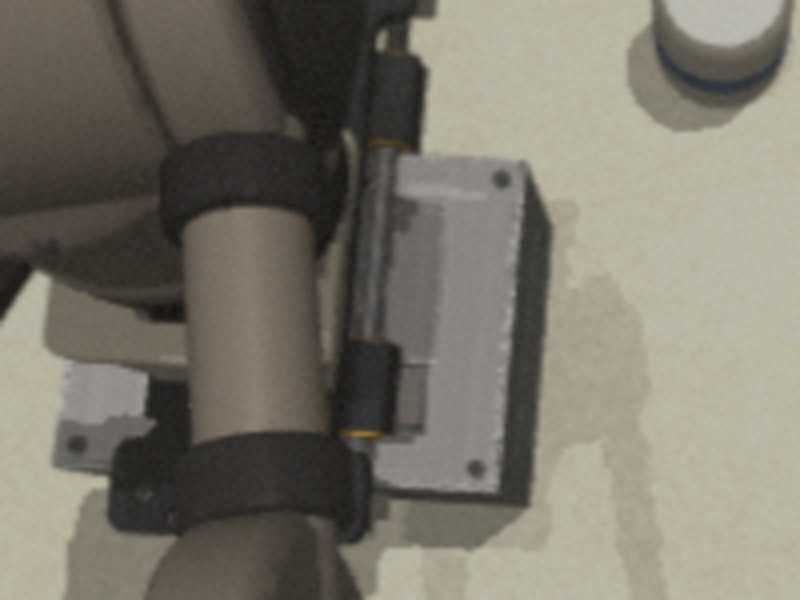

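Call:
servo_tool(targets="-8 -1 10 0; -6 -1 20 0; 0 0 20 0; 0 0 12 0; 0 0 4 0; 0 0 0 0")

```text
time: 11.45
tool_pos: [0.5541, 0.1451, 0.202]
tool_rot: [3.113, 0.005, 1.509]
contact_force: [-0.0, 0.3, -2.2]
opening: 0.0598
```

```bash
python3 look.py f scene 300,60,200,160,4;python3 ov.py scene 300,60,200,160,4 f_ov.png 38;python3 bf.py 38
```

```text
11.45 [0.5541 0.1451 0.202 ] [3.113 0.005 1.509] [-0.   0.3 -2.2] 0.0598 [ 0.13  0.45  1.47 -0.01  1.2   0.19]
38.0 min z 0.1461 lip [0.561  0.2285 0.147 ]
tcp bin [[-0.0687  0.0027  0.2023]] yawerr -0.002 rot [3.112 0.005 1.509] F [ 0.3  0.1 -1.9]
38.0 lip s,y,z [0.074  0.0009 0.007 ] corner [0.0018 0.0011 0.0092]
```

View pics/f_ov.png

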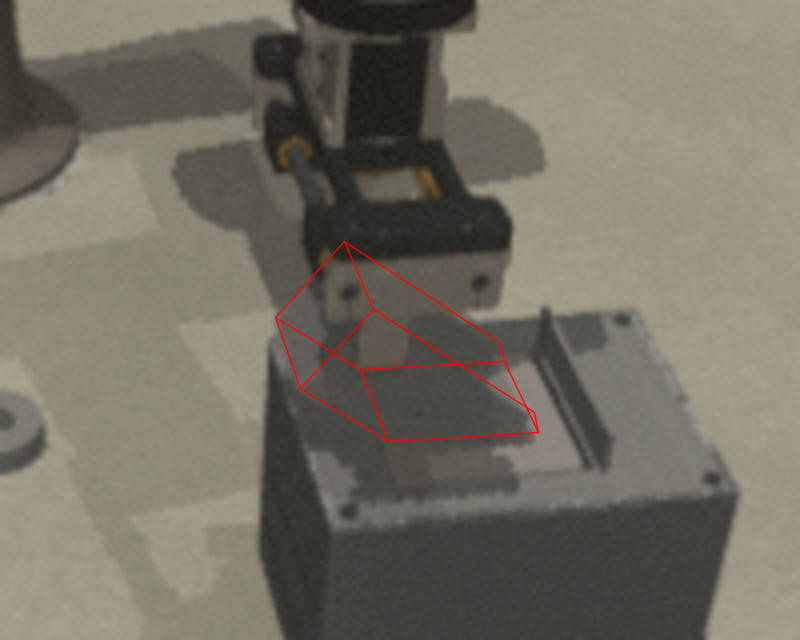

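Call:
servo_tool(targets="8 -1 0 0; 8 -1 0 0; 5 0 0 0; 3 0 -2 0; 3 0 -3 0; 0 0 0 0", squeeze=12)

```text
time: 12.25
tool_pos: [0.5544, 0.1743, 0.2091]
tool_rot: [3.109, 0.006, 1.51]
contact_force: [0.5, -0.2, -1.8]
opening: 0.0598
```

```bash
python3 look.py g scene 300,60,200,160,4;python3 ov.py scene 300,60,200,160,4 g_ov.png 40;python3 bf.py 38,42
```

```text
12.25 [0.5544 0.1743 0.2091] [3.109 0.006 1.51 ] [ 0.5 -0.2 -1.8] 0.0598 [ 0.18  0.45  1.44 -0.01  1.22  0.25]
40.0 min z 0.1499 lip [0.5612 0.2554 0.1508]
tcp bin [[-0.0396  0.0043  0.209 ]] yawerr -0.001 rot [3.109 0.006 1.51 ] F [ 0.4 -0.6 -0.5]
38.0 lip s,y,z [0.103  0.0024 0.0137] corner [0.0309 0.0026 0.016 ]
42.0 lip s,y,z [0.0986 0.0023 0.008 ] corner [0.0268 0.0025 0.0153]
```

View pics/g_ov.png

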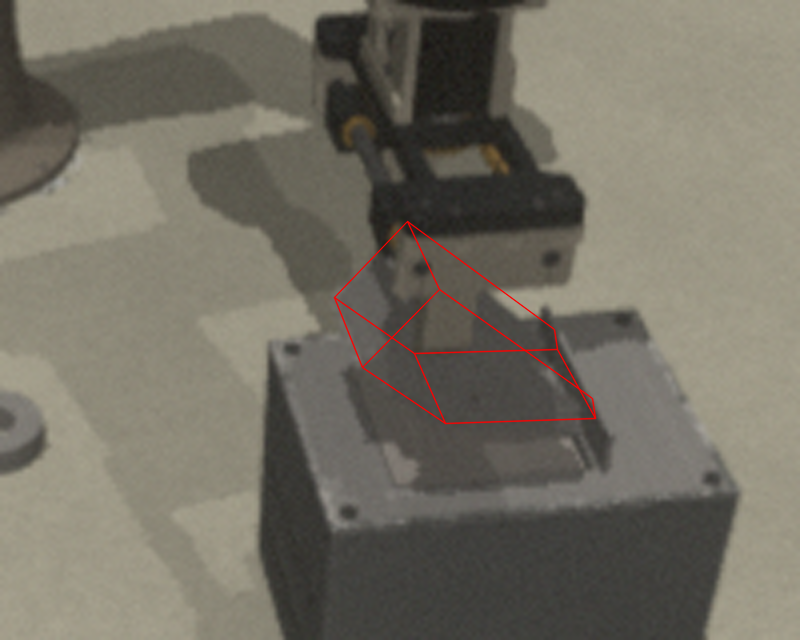

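Call:
servo_tool(targets="4 0 -2 0; 4 0 -3 0; 3 0 -3 0; 3 0 -3 0; 0 0 0 0")

```text
time: 12.92
tool_pos: [0.5548, 0.1877, 0.2209]
tool_rot: [3.11, 0.008, 1.509]
contact_force: [-1.1, -1.6, -0.9]
opening: 0.0599
```

```bash
python3 look.py i scene 340,90,130,110,6;python3 ov.py scene 340,90,130,110,6 i_ov.png 45,52;python3 bf.py 40,46,50,55
```

```text
12.925 [0.5548 0.1877 0.2209] [3.11  0.008 1.509] [-1.1 -1.6 -0.9] 0.0599 [ 0.2   0.45  1.41 -0.02  1.25  0.27]
45.0 min z 0.1547 lip [0.5615 0.2629 0.1557]
52.0 min z 0.146 lip [0.5612 0.2537 0.147 ]
tcp bin [[-0.0262  0.0046  0.2209]] yawerr -0.002 rot [3.11  0.008 1.509] F [-0.4 -0.8 -0.4]
40.0 lip s,y,z [0.1141 0.0026 0.0225] corner [0.0421 0.0029 0.0274]
46.0 lip s,y,z [0.1071 0.0024 0.0143] corner [0.0359 0.0029 0.0267]
50.0 lip s,y,z [0.1019 0.0022 0.0093] corner [0.0318 0.0029 0.0267]
55.0 lip s,y,z [0.095  0.0021 0.0036] corner [0.0267 0.0029 0.027 ]
```

View pics/i_ov.png

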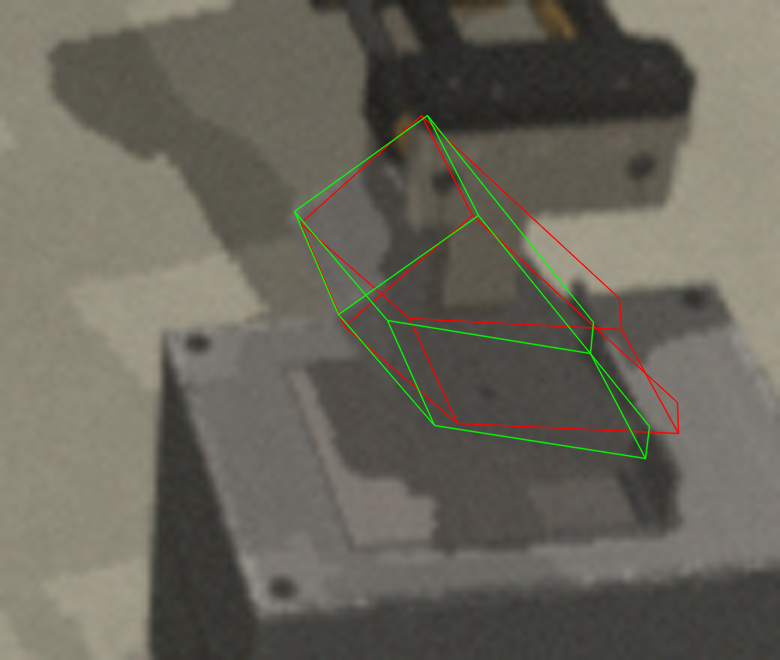

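View pics/i_scene.png

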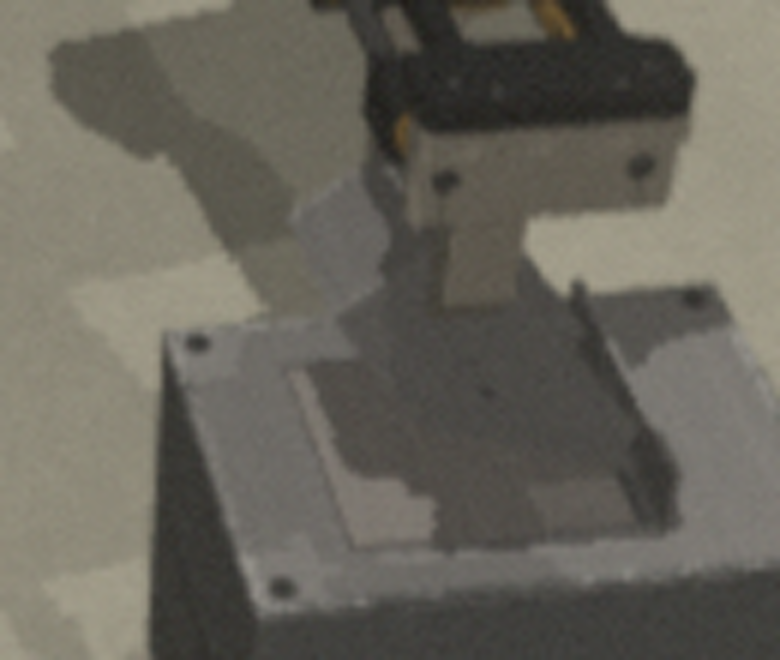

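Call:
servo_tool(targets="4 0 -2 0; 4 0 -3 0; 2 0 -2 0; 0 0 0 0")

```text
time: 13.48
tool_pos: [0.5553, 0.1982, 0.2282]
tool_rot: [3.11, 0.008, 1.509]
contact_force: [0.4, -2.2, -1.6]
opening: 0.06
```

```bash
python3 look.py j scene 340,90,130,110,6;python3 ov.py scene 340,90,130,110,6 j_ov.png 57;python3 bf.py 55,57,59,62
```

```text
13.475 [0.5553 0.1982 0.2282] [3.11  0.008 1.509] [ 0.4 -2.2 -1.6] 0.06 [ 0.22  0.46  1.38 -0.02  1.27  0.29]
57.0 min z 0.1477 lip [0.5614 0.257  0.1487]
tcp bin [[-0.0157  0.0048  0.2281]] yawerr -0.002 rot [3.11  0.008 1.509] F [-0.7 -1.  -2. ]
55.0 lip s,y,z [0.1054 0.0022 0.0108] corner [0.0371 0.0031 0.0342]
57.0 lip s,y,z [0.1025 0.0022 0.0087] corner [0.035  0.0031 0.0345]
59.0 lip s,y,z [0.0995 0.0021 0.0067] corner [0.033  0.0031 0.0348]
62.0 lip s,y,z [0.0949 0.002  0.0039] corner [0.0299 0.0032 0.0354]
```

View pics/j_ov.png

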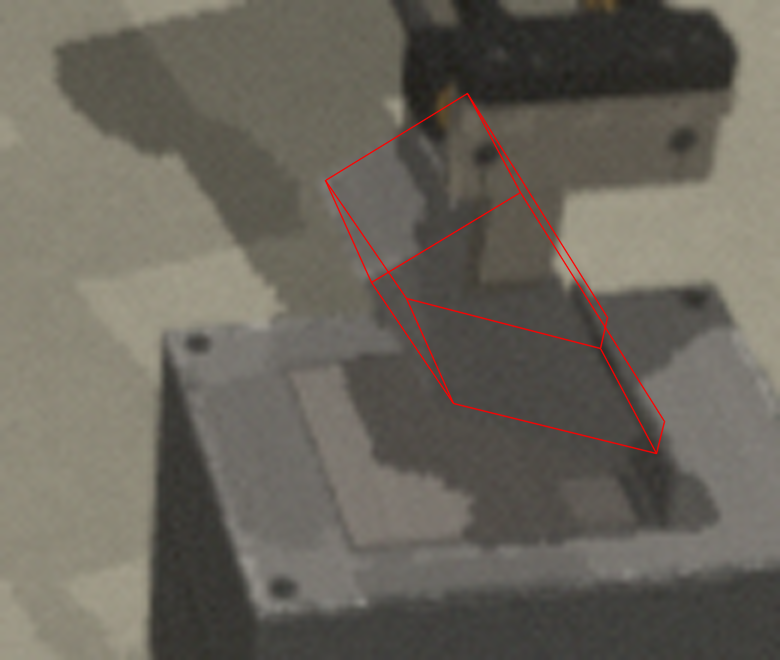

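Call:
servo_tool(targets="0 0 0 0; 0 0 0 0; -7 0 0 0; -4 0 8 0; 0 0 14 0; 0 0 14 0; 0 0 12 0; 0 0 8 0; 0 0 0 0; 0 0 0 0", squeeze=50)

```text
time: 14.78
tool_pos: [0.5571, 0.1888, 0.1688]
tool_rot: [3.108, 0.002, 1.508]
contact_force: [-0.3, 3.2, 1.5]
opening: 0.0597
```

```bash
python3 look.py k scene 340,90,130,110,6;python3 ov.py scene 340,90,130,110,6 k_ov.png 58;python3 bf.py 56,58,60
```

```text
14.775 [0.5571 0.1888 0.1688] [3.108e+00 2.000e-03 1.508e+00] [-0.3  3.2  1.5] 0.0597 [ 0.2   0.5   1.48 -0.01  1.13  0.27]
58.0 min z 0.0878 lip [0.5635 0.2467 0.0888]
tcp bin [[-0.025   0.0024  0.1689]] yawerr -0.003 rot [3.107e+00 2.000e-03 1.508e+00] F [-0.4  4.2  0.7]
56.0 lip s,y,z [ 0.0952 -0.0004 -0.0491] corner [ 0.0272  0.0006 -0.0249]
58.0 lip s,y,z [ 0.0922 -0.0005 -0.0512] corner [ 0.0251  0.0006 -0.0246]
60.0 lip s,y,z [ 0.0892 -0.0005 -0.0531] corner [ 0.0231  0.0006 -0.0243]
```

View pics/k_ov.png

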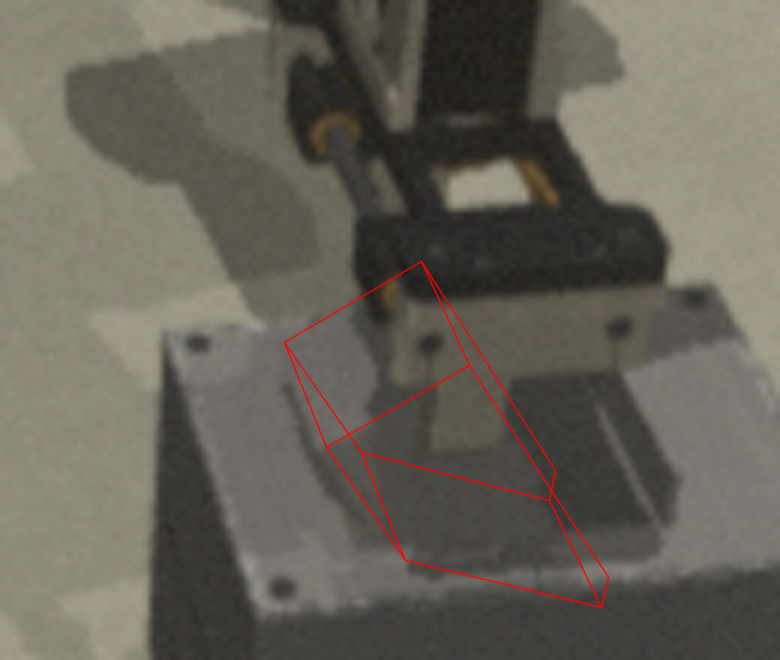

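Call:
servo_tool(targets="8 0 0 0; -10 0 0 0; 8 0 0 0; -8 0 0 0; 8 0 0 0; -8 0 0 0; 0 0 0 0; 0 0 0 0")

```text
time: 15.82
tool_pos: [0.5581, 0.1921, 0.1705]
tool_rot: [3.104, -0.001, 1.51]
contact_force: [-0.5, 3.3, 0.9]
opening: 0.0594
```

```bash
python3 look.py l top 130,120,200,150,4 ;python3 bf.py 58
```

```text
15.825 [0.5581 0.1921 0.1705] [ 3.104e+00 -1.000e-03  1.510e+00] [-0.5  3.3  0.9] 0.0594 [ 0.21  0.5   1.47 -0.01  1.13  0.27]
tcp bin [[-0.0216  0.0017  0.1705]] yawerr -0.001 rot [ 3.104e+00 -1.000e-03  1.510e+00] F [-0.9  4.   2. ]
58.0 lip s,y,z [ 0.0959 -0.0015 -0.0494] corner [ 0.0287 -0.0004 -0.0231]
```

View pics/l_top.png

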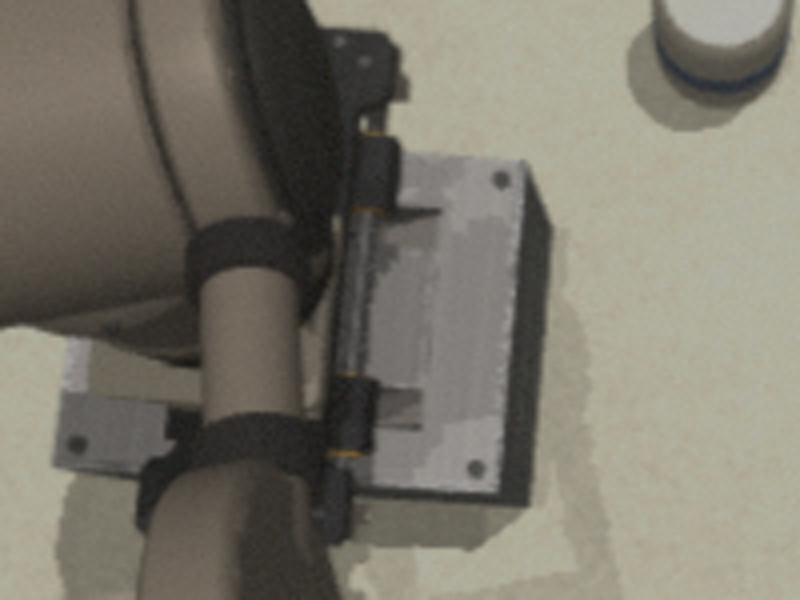

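Call:
servo_tool(targets="-3 0 -8 0; -3 0 -12 0; -2 0 -14 0; 0 0 -14 0; 0 0 -14 0; 0 0 -14 0; 0 0 -10 0; 0 0 0 0; 0 0 0 0; 0 0 0 0")

```text
time: 17.12
tool_pos: [0.5534, 0.182, 0.2616]
tool_rot: [3.106, 0.003, 1.509]
contact_force: [-0.1, 0.5, -1.6]
opening: 0.0595
```

```bash
python3 - <<'E'
from cell import telemetry,cams
import numpy as np
F=[]
for i in range(12):
    cams.read_camera("top"); F.append(telemetry.observe()["contact_force"])
print(np.mean(F,0),np.std(F,0))
E
python3 look.py m scene 340,60,130,120,5 top 130,120,200,150,4;python3 ov.py scene 340,60,130,120,5 m_ov.png 58;python3 bf.py 58
```

```text
[ 0.14465574 -0.19233899 -2.22403062] [0.29843404 0.57569667 0.32595143]
17.725 [0.5536 0.182  0.2621] [3.105e+00 3.000e-03 1.509e+00] [-0.3  0.7 -2.3] 0.0598 [ 0.19  0.42  1.35 -0.01  1.34  0.26]
58.0 min z 0.181 lip [0.5601 0.2399 0.1821]
tcp bin [[-0.0319  0.0055  0.2622]] yawerr -0.002 rot [3.105e+00 3.000e-03 1.509e+00] F [ 0.2  0.4 -2.3]
58.0 lip s,y,z [0.0853 0.0025 0.0421] corner [0.0182 0.0036 0.0687]
```

View pics/m_ov.png

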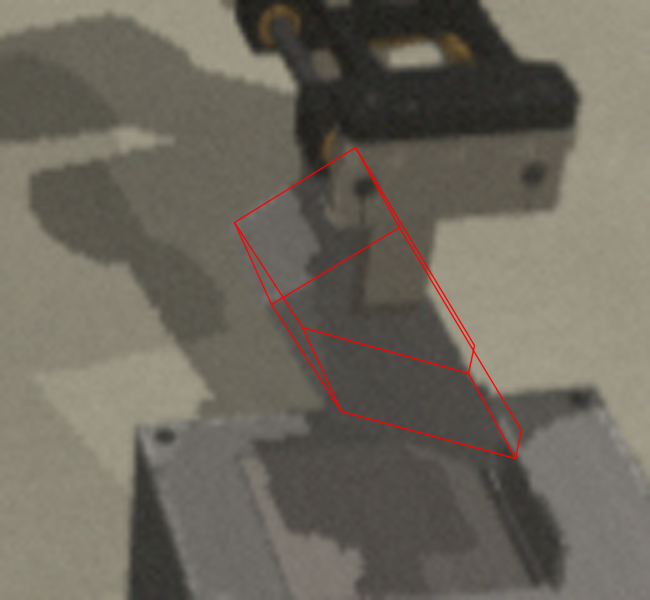

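View pics/m_top.png

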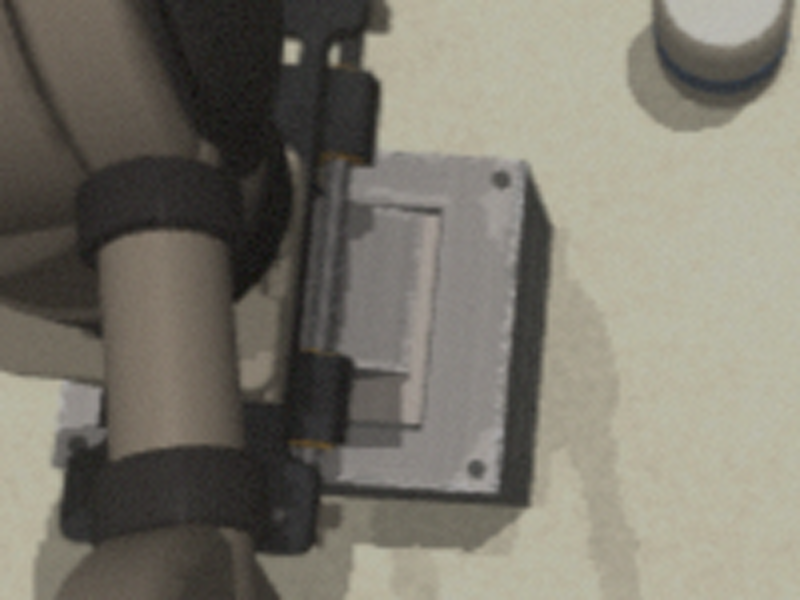

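Call:
servo_tool(targets="0 -5 0 0.08; 0 -8 0 0.14; 0 -9 0 0.165; 0 -9 0 0.165; 0 -9 0 0.165; 0 -9 0 0.165; 0 -9 0 0.165; 0 -9 0 0.165; 0 -7 0 0.12; 0 -5 0 0.08; 0 0 0 0")

```text
time: 19.2
tool_pos: [0.4974, 0.2304, 0.2605]
tool_rot: [3.135, -0.037, 0.052]
contact_force: [0.2, -0.0, -1.9]
opening: 0.0596
```

```bash
python3 look.py n scene 340,60,130,120,5 top 130,100,200,150,4;python3 bf.py 58
```

```text
19.2 [0.4974 0.2304 0.2605] [ 3.135 -0.037  0.052] [ 0.2 -0.  -1.9] 0.0596 [ 0.3   0.35  1.45 -0.02  1.3   1.83]
tcp bin [[0.0127 0.0644 0.2605]] yawerr -1.458 rot [ 3.135 -0.037  0.053] F [ 0.8  0.5 -2.5]
58.0 lip s,y,z [0.0781 0.0033 0.0428] corner [0.0706 0.0711 0.0666]
```

View pics/n_scene.png

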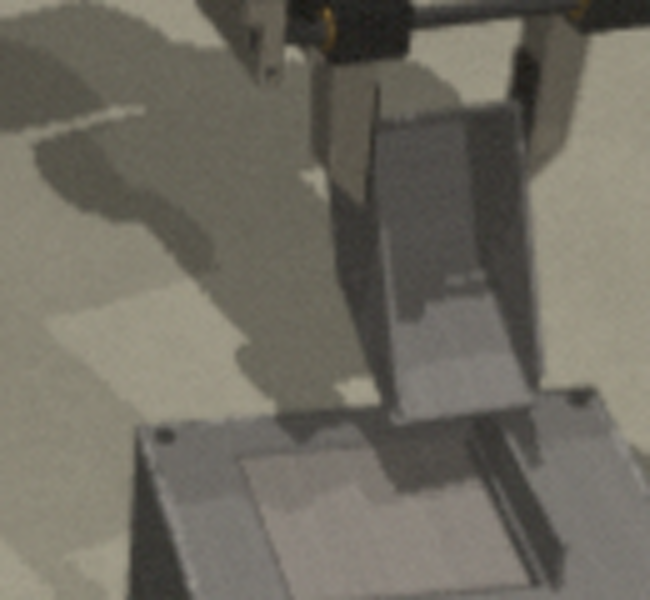

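View pics/n_top.png

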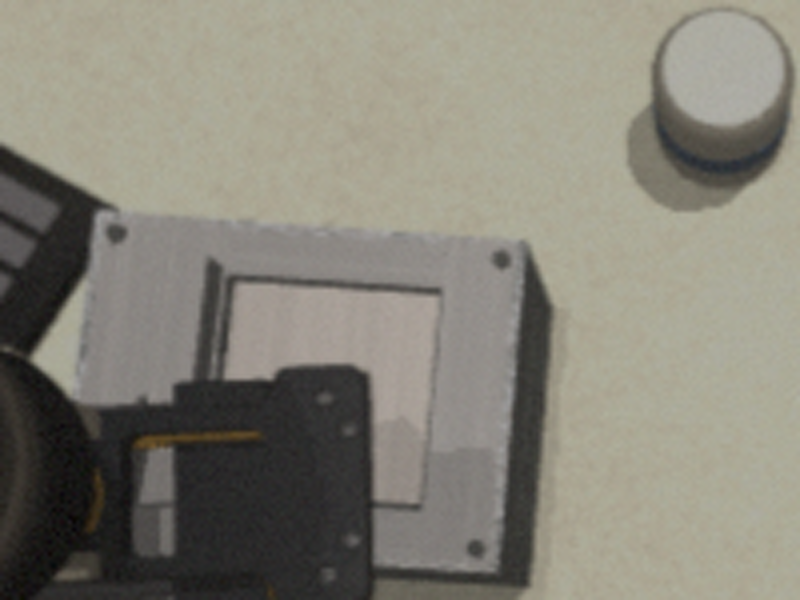

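Call:
servo_tool(targets="0 10 -15 0; 0 30 -10 0; 0 45 0 0; -1 45 0 0; -1 45 0 0; -1 45 0 0; -1 45 0 0; -1 45 0 -0.05; 0 30 0 -0.1; 2 20 0 -0.15; 0 5 0 -0.165; 0 0 0 -0.165; 0 0 0 -0.165; 0 0 0 -0.165; 0 0 0 -0.165; 0 0 0 -0.12; 0 0 0 -0.06; 0 0 0 0")

```text
time: 21.55
tool_pos: [0.5181, -0.1608, 0.3112]
tool_rot: [3.08, 0.008, 1.407]
contact_force: [0.2, -0.1, -2.2]
opening: 0.0597
```

```bash
python3 look.py o scene 150,20,200,200,3.5 top 250,100,250,200,3;python3 ov.py scene 150,20,200,200,3.5 o_ov.png 58
```

```text
21.55 [ 0.5181 -0.1608  0.3112] [3.08  0.008 1.407] [ 0.2 -0.1 -2.2] 0.0597 [-0.45  0.29  1.4   0.01  1.39 -0.29]
58.0 min z 0.2289 lip [ 0.5326 -0.1045  0.2308]
```

View pics/o_ov.png

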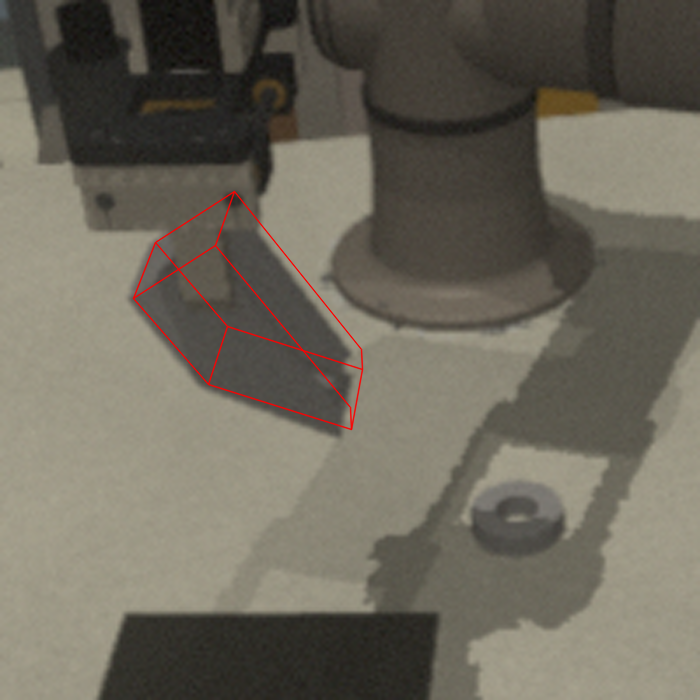

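View pics/o_top.png

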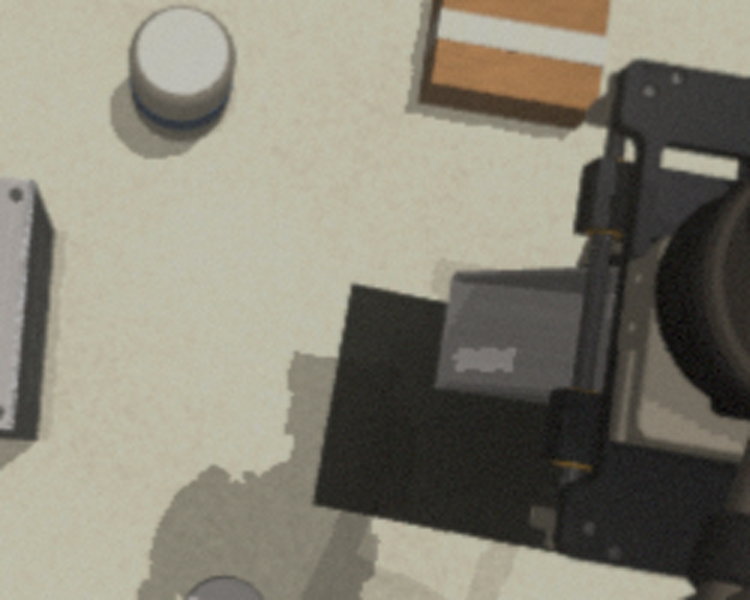

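```bash
cat > go.py <<'E'
import sys,numpy as np
from cell import telemetry
from scipy.spatial.transform import Rotation as Ro
o=telemetry.observe(); R=Ro.from_euler("xyz",o["tool_rot"]).as_matrix()
print((1000*R.T@(np.array([float(x) for x in sys.argv[1:4]])-o["tool_pos"])).round(1), np.round(o["tool_pos"],4),np.round(o["tool_rot"],3),np.round(o["contact_force"],1),o["time"])
E
python3 go.py .5035 -.1565 .10
```

```text
[  3.3 -28.3 209.7] [ 0.5183 -0.1606  0.311 ] [3.08  0.008 1.406] [ 0.2  0.3 -3.1] 21.65
```

Call:
servo_tool(targets="1 -3 20 0; 1 -6 38 0; 1 -6 42 0; 0 -6 40 0; 0 -4 30 0; 0 -3 20 0; 0 0 8 0; 0 0 0 0")

```text
time: 22.65
tool_pos: [0.5045, -0.1591, 0.1097]
tool_rot: [3.073, 0.01, 1.398]
contact_force: [1.1, -0.3, -2.4]
opening: 0.0596
```

```bash
python3 go.py .5035 -.1565 .086;python3 look.py q scene 150,80,200,160,4;python3 ov.py scene 150,80,200,160,4 q_ov.png 61
```

```text
[ 2.6 -3.1 23.5] [ 0.5045 -0.1591  0.1097] [3.073 0.01  1.398] [ 1.1 -0.3 -2.4] 22.65
22.65 [ 0.5045 -0.1591  0.1097] [3.073 0.01  1.398] [ 1.1 -0.3 -2.4] 0.0596 [-0.46  0.46  1.75  0.01  0.86 -0.29]
61.0 min z 0.0247 lip [ 0.5195 -0.1079  0.0268]
```

View pics/q_ov.png

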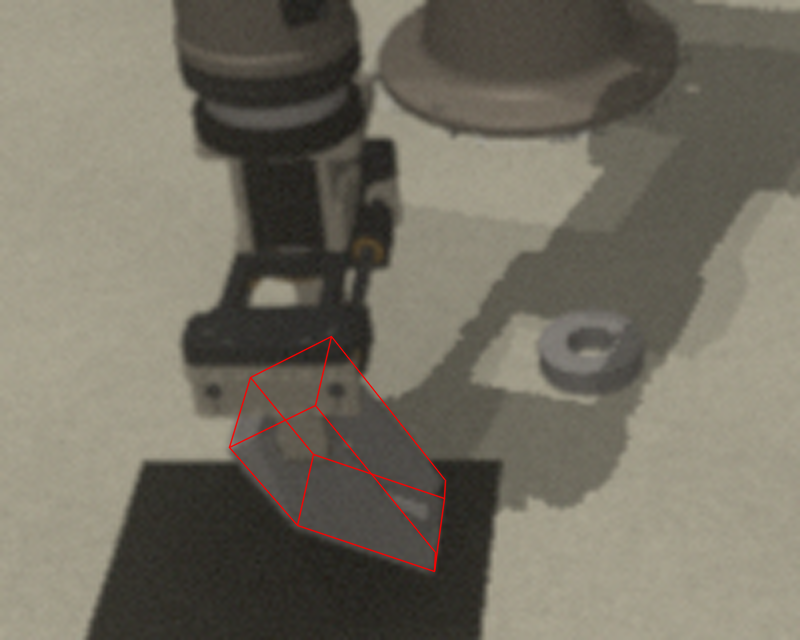

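Call:
servo_tool(targets="2 -3 8 0; 1 0 8 0; 0 0 6 0; 0 0 2 0; -4 0 3 0; -5 0 4 0; -5 0 4 0; -5 0 5 0; -5 0 5 0; -5 0 5 0; -4 0 5 0; 0 0 0 0", squeeze=8)

```text
time: 24.2
tool_pos: [0.5034, -0.1945, 0.0559]
tool_rot: [3.063, 0.014, 1.398]
contact_force: [0.1, 0.7, -0.3]
opening: 0.0604
```

```bash
python3 go.py .492 -.217 .038;python3 look.py r scene 150,80,200,160,4;python3 ov.py scene 150,80,200,160,4 r_ov.png 37
```

```text
[-23.8  -8.7  17.6] [ 0.5034 -0.1945  0.0559] [3.063 0.014 1.398] [ 0.1  0.7 -0.3] 24.2
24.2 [ 0.5034 -0.1945  0.0559] [3.063 0.014 1.398] [ 0.1  0.7 -0.3] 0.0604 [-0.52  0.55  1.78  0.02  0.73 -0.36]
37.0 min z -0.0008 lip [ 0.5221 -0.1121  0.0016]
```

View pics/r_ov.png

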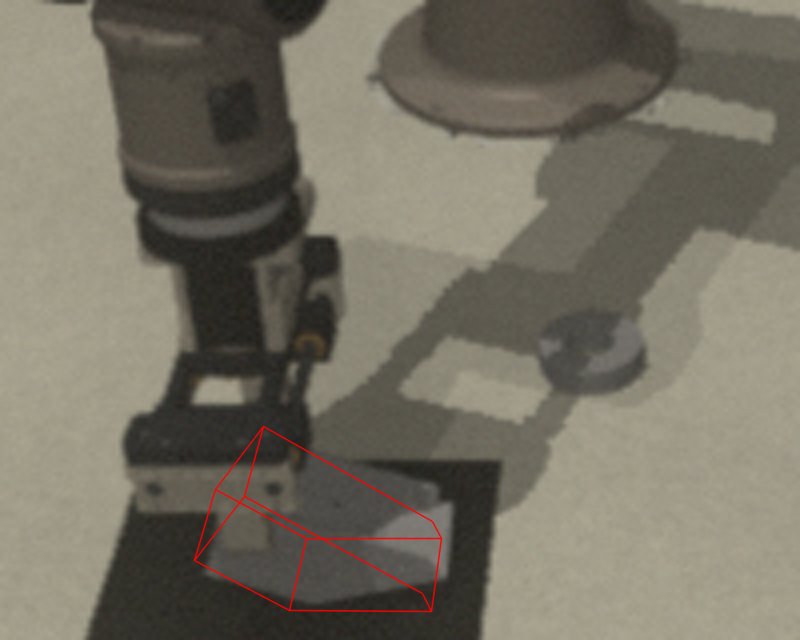

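Call:
servo_tool(targets="-5 0 3 0; -5 0 3 0; -5 0 3 0; -5 0 4 0; -4 0 4 0; 0 0 2 0; 0 0 0 0")

```text
time: 25.12
tool_pos: [0.5017, -0.2202, 0.0372]
tool_rot: [3.06, 0.013, 1.397]
contact_force: [-1.9, 2.0, 2.2]
opening: 0.0624
```

```bash
python3 go.py .492 -.217 .038;python3 look.py t scene 150,80,200,160,4;python3 ov.py scene 150,80,200,160,4 t_ov.png 0
```

```text
[  1.5 -10.   -1.7] [ 0.5017 -0.2202  0.0372] [3.06  0.013 1.397] [-1.9  2.   2.2] 25.125
25.125 [ 0.5017 -0.2202  0.0372] [3.06  0.013 1.397] [-1.9  2.   2.2] 0.0624 [-0.56  0.59  1.77  0.03  0.7  -0.41]
0.0 min z 0.0007 lip [ 0.5188 -0.1185  0.0452]
```

View pics/t_ov.png

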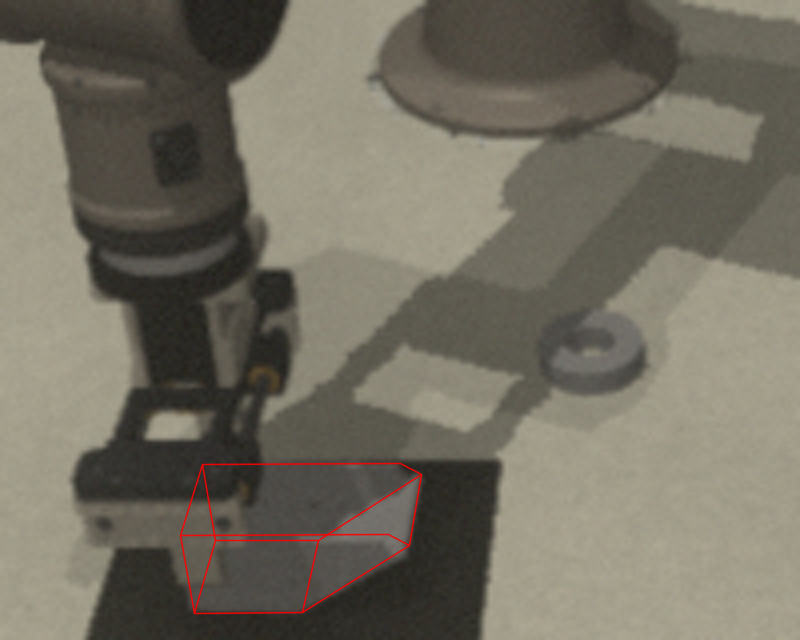

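Call:
servo_tool(targets="0 0 0 0; 0 0 0 0; 0 0 0 0; 0 0 0 0; 0 0 0 0; 0 1 -8 0; 0 1 -15 0; 0 3 -30 0; 0 4 -40 0; 0 4 -40 0; 0 4 -40 0; -20 0 -20 0; -20 0 0 0; 0 0 0 0", hand=1)

```text
time: 26.92
tool_pos: [0.4962, -0.2585, 0.2449]
tool_rot: [3.052, 0.017, 1.398]
contact_force: [0.0, -0.6, -0.5]
opening: 0.0918
```

```bash
python3 go.py .492 -.217 .038;python3 look.py u scene 150,80,200,160,4 top 230,100,270,200,2.9
python3 - <<'E'
from cell import cams
import numpy as np
for n in("scene","top"):
    p=cams.read_camera(n)
    for q in("filter_center","carton_center","bearing_center","cup_center"):
        print(n,q,[(round(x["score"],2),np.round(x["extent"]).tolist()) for x in cams.cut_out(p,q)[:2]])
E
```

```text
[ 43.7 -29.6 204.3] [ 0.4962 -0.2585  0.2449] [3.052 0.017 1.398] [ 0.  -0.6 -0.5] 26.925
26.925 [ 0.4962 -0.2585  0.2449] [3.052 0.017 1.398] [ 0.  -0.6 -0.5] 0.0918 [-0.63  0.35  1.5   0.03  1.2  -0.47]
scene filter_center [(0.66, [344.0, 279.0, 38.0, 62.0])]
scene carton_center [(0.98, [206.0, 322.0, 82.0, 64.0])]
scene bearing_center [(0.8, [297.0, 169.0, 31.0, 23.0])]
scene cup_center [(0.86, [225.0, 215.0, 60.0, 38.0]), (0.32, [205.0, 323.0, 84.0, 63.0])]
top filter_center [(0.81, [312.0, 125.0, 37.0, 47.0]), (0.6, [408.0, 240.0, 102.0, 92.0])]
top carton_center [(0.81, [422.0, 116.0, 65.0, 52.0])]
top bearing_center [(0.93, [325.0, 307.0, 30.0, 34.0])]
top cup_center [(0.68, [410.0, 235.0, 62.0, 42.0])]
```

View pics/u_scene.png

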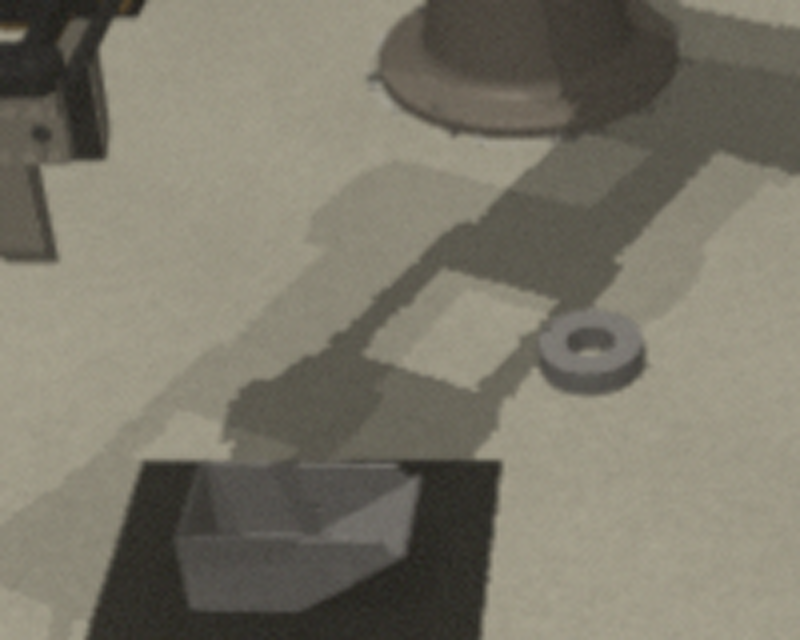

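View pics/u_top.png

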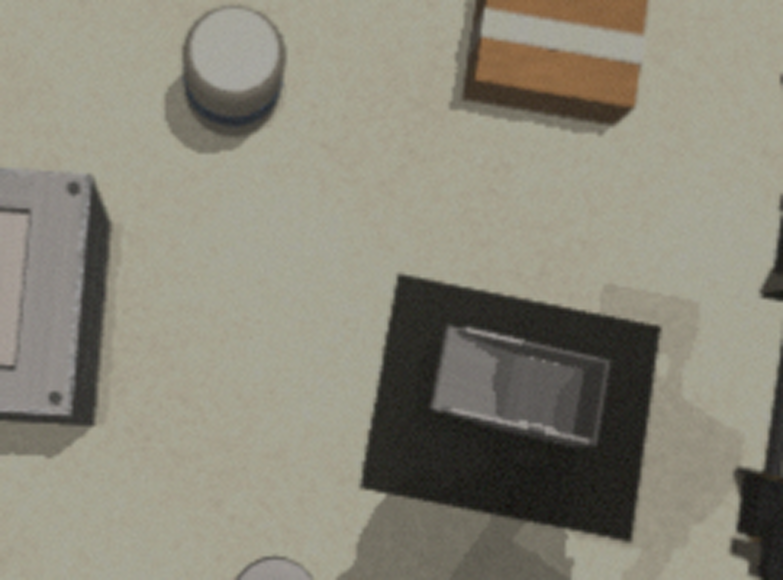

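```bash
python3 look.py v scene 340,110,160,140,5
```

```text
27.525 [ 0.4968 -0.2573  0.2452] [3.052 0.017 1.4  ] [-0.7 -0.4 -0.1] 0.0919 [-0.63  0.35  1.5   0.03  1.2  -0.47]
```

View pics/v_scene.png

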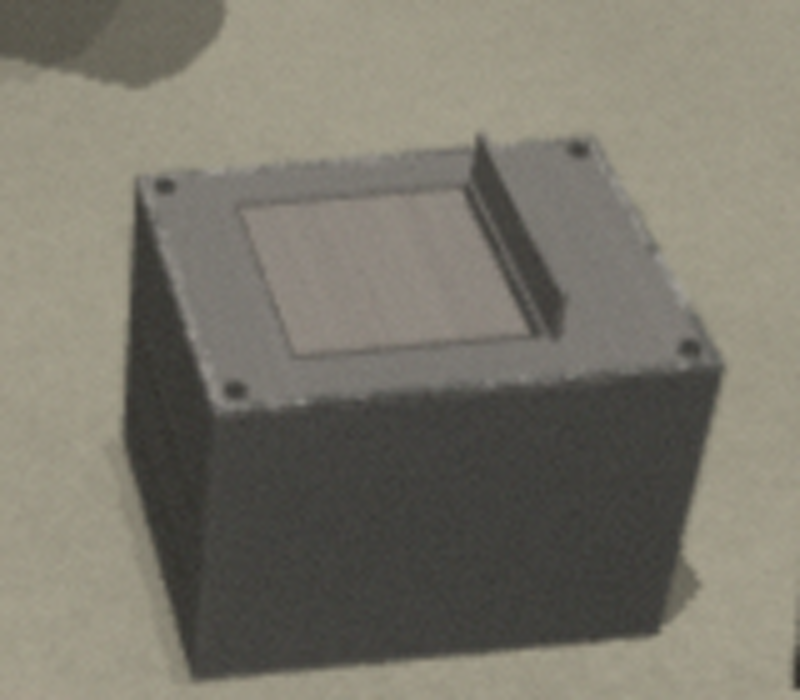

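The bin's flap is shut and level, and no nut lies on the bin top. I'm handing in.

```bash
python3 -c "
from cell import robot
print(robot.hand_in())"
```

```text
the job is handed in; nothing more can be done
None
```

I emptied the three nuts into the scrap bin, stood the cup back on the mat and released it. I handed in after about 28 s of the 56 s allowed.

**How it was done:**
- **Tilting:** The moves cannot tilt the tool, so I gripped the cup lightly near its back and let it pivot in the pads. It tilted to about 38° on the mat. I took it to about 58° by pushing its lip gently against the bin's stop plate.
- **Emptying:** I lowered the cup into the port, which pressed the flap open, and shook it a little there.
- **Standing it up:** I set the lip on the mat and lowered the cup until it stood level, then let go and moved clear.

**Last checks:**
- **Cup:** The pictures show it empty, upright and near the middle of the mat. The gripper is open and well clear of it.
- **Bin:** The flap is shut, and no nut lies on the bin top, on the flap or anywhere else in the pictures I viewed.
- **Bystanders:** The filter, carton and bearing are within about 3 pixels of where they started.
- **Forces:** I only read the wrist force between moves. It stayed at about 5 N or less.

**Not confirmed:**
- The nuts could not be seen inside the closed bin. That they are there follows from the empty cup and no nut showing elsewhere.
- The flap angle was not measured. From the cup's position I estimate it opened well past 0.3 rad.
- The averaged wrist force after emptying was 2.2 N, against about 2.0 N for the empty cup. That is within its noise, so I relied on the picture instead.

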